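Tip the drained movement tray flat and push it into the corner stop

TASK

The blue movement tray has been left standing on its long edge to drain, pocket side towards you. Without gripping or lifting it, push it over so that it lies flat with its pockets up, then push it along the bench until its far long side and its right end both rest squarely against the two aluminium bars of the corner stop. Leave the other things on the bench where they are.

Things in the scene. Friction and masses are not known exactly. Their poses are not given: they have to be found in the camera images.
- tray: empty blue plastic tray, 116 (x) x 284 (y) x 19 mm (z), about 0.12 kg, with square pockets. Origin: centre of its underside; +z points out of the pocket side. It starts standing freely on its long -x edge: +x up (top edge at 116 mm), +z level, roughly towards the robot. Its foot is 14 mm wide, it tips after about 7 degrees. Lying, its long side walls are 14 mm high, end walls 19 mm
- tray_lower_edge (a point): middle of the long -x edge of the tray's underside, the edge it stands on and turns about: (-58, 0, 0) mm in the tray's frame; it stays on the bench all through the job
- corner_stop: fixed L of two aluminium bars, 14 mm wide, 16 mm high. Origin: inner corner, at bench height. Long bar: 200 mm along +y (to the left); its inner face is the plane x = 0 and faces the robot (-x). Short bar: 90 mm along -x (towards the robot); its inner face is y = 0 and faces left (+y). With the tray home, its origin is at (-58, 142, 0) mm in this frame, +x and +y along the stop's
- movement_holder: small silver movement vice (38 x 81 x 17 mm), loose; leave alone. Origin: centre of its underside
- loupe: black eye loupe, a cone 36 mm across and 30 mm high, loose; leave alone. Origin: centre of its underside
- ring_holder: grey round holder ring, 50 mm across, 7 mm high, loose; leave alone. Origin: centre of its underside
- pith_pot: white cup with brown filling, 44 mm across, 31 mm high, loose; leave alone. Origin: centre of its underside
- oil_pot_1: little black oil pot with a red lid, 28 mm across, 20 mm high, loose; leave alone. Origin: centre of its underside
- setting_gauge_2: yellow plastic gauge, 32 x 64 x 9 mm, lying flat, loose; leave alone. Origin: centre of its underside

How it is judged:
On the way:
1. the tray lies flat on the bench, pockets up (angle between tray's own z axis and vertical below 0.06 rad and height (world z) of tray below 0.008 m), for 0.2 s.
At the end, for the whole second after the job is handed in: the tray lies flat and still, pockets up, its far long side within 5 mm of the long bar and its right end within 5 mm of the short bar, square to them within 2 degrees (all of step 1 and x of tray in the frame of corner_stop between -0.063 and -0.053 m and y of tray in the frame of corner_stop between 0.137 and 0.147 m and angle between the y axis of tray and the y axis of corner_stop, either way round below 0.035 rad and linear speed of tray below 0.01 m/s and angular speed of tray below 0.05 rad/s); the robot touches nothing.
It fails at once if the tray is lifted: the edge it stood on is more than 20 mm above the bench (height (world z) of tray_lower_edge above 0.02 m).
It fails at once if the tray is tipped the wrong way, pockets down (angle between tray's own z axis and vertical above 2.2 rad).
It fails at once if one of the other things is moved by more than 15 mm (distance of any of movement_holder, loupe, ring_holder, pith_pot, oil_pot_1, setting_gauge_2 from where it was at the start of the episode above 0.015 m).
It also fails if it takes over 59 s, if anything falls off the work surface, if the arm or the gripper's body presses on something with over 40 N, if the wrist force passes 120 N, or if a joint passes its speed limit or range.

ROBOT

A 7-joint arm with a two-finger parallel gripper is mounted at the origin on a cart in front of the work surface, level with it; the furniture and walls round the work are solid. World frame = base frame: x ahead of the robot, y to its left, z up, the work surface at z = 0. Lengths are in m, angles in rad, forces in N, time in s.
With the tool pointing down it reaches from about 0.4 to 0.875 m from the base axis. Payload 19.3 kg.
Tool frame: the origin (TCP) lies midway between the tips of the shut fingers; the grasp point (between the pads) lies 19 mm behind it; z points along the fingers, y is the line along which they close (so a half turn about z gives the same grasp; the last joint's range is limited). The gripper opens to 85 mm and grips with 20 to 120 N. Pads are 22 mm wide; open, the fingers measure 114 mm over their backs; the gripper's body (76 mm by 85 mm) begins 54 mm behind the grasp point. The pads swing forward as they close: fully open they stand 13 mm farther back than shut.
Start: joints at [1.04, 0.521, -0.036, 1.599, 0.021, 1.021, -0.113], TCP at [0.278, -0.56, 0.231] pointing down, gripper open.
Joint ranges: [-2.91, 2.91], [-0.3, 2.13], [-1.5, 1.42], [0.17, 2.43], [-1.26, 4.41], [0.16, 1.93], [-2.52, 2.52]. Speed limits (rad/s): [1.89, 1.89, 2.39, 2.39, 3.01, 3.01, 3.01].

INTERFACE

Orientations are given as [roll, pitch, yaw] about the fixed x, y, z axes, in that order (R = Rz(yaw) Ry(pitch) Rx(roll)).
In Python, from workcell import telemetry, grab_frame, calibration, bot, outline_of, landmark_of gives the robot as it stands. The module is installed in compiled form; this text tells all that it offers.
- The arm moves only by the shell command python3 -m inch 'ROWS' [FORCE]. ROWS is JSON, a list of rows, each a list of 7 numbers: the shift along the tool's x, y, z in m, then the turn, a rotation vector about the tool's x, y, z in rad, then the closure, from 0 (fully open) to 1 (shut). A call has 1 to 5 rows; each row shifts and turns the commanded pose from where the row before left it, along the tool's axes as they then stand; what a row does not reach is not made up. A row lasts 1/10 s, in which the tool goes at most 50 mm and 8.59 degrees, less where a joint would pass 70% of its speed; a pose out of reach is approached as far as the arm can. A call is refused whole if a number of a shift passes 0.05 or a number of a turn 0.15, either way. A call with a gripper value outside its range is refused whole. The fingers move at their own pace and stop on an object; FORCE is the grip in N (left out, the last holds). Time passes only in rows, so rows that do not move let the fingers close. It gives the time, the measured TCP pose, the force, the opening and the grip force at its end, in the units of the state.
- telemetry.observe(): the state, without advancing time (a new reading comes with each control period).
- grab_frame(name): name is "scene" or "top" or "wrist"; returns the picture (420x560x3 uint8, red, green, blue); there is no depth.
- calibration(name): a dict with "fovy" (degrees; the focal length in pixels is half the picture's height over the tangent of half this angle, whatever the lens; pixels are square), "cx", "cy" (the principal point, pixels), "pose" (4x4, takes a point from camera to world coordinates). Camera axes: x right, y down, z forward; pixel columns grow to the right and rows downward; lengths in m; the calibration is good to about 2 mm. A picture is of the moment at which its call begins: read the wrist's pose just before it. calibration takes no time and is no camera call; for the wrist camera it gives the pose at the moment of the call.
- bot.job_done(): hands the job in; it is judged then, once.
Trained networks look in the newest picture that a camera, given by its name, has taken for a name from the list of things; names that differ only in an ending like _2 or _b are one class to them, and where a whole thing is asked for, a point or a joint stands for the part that bears it (a point fixed in the world has none). Each returns a list of dicts, best first, with "score" (0 to 1); they miss things now and then, are a little off and sometimes report something else, mostly with a low value. They report only what shows in the picture. A call takes as long as a camera call.
- outline_of(label, camera): "region" (420x560 bool, what is visible of it) and "rect" ([left, top, right, bottom] in pixels, round what is visible of it).
- landmark_of(label, camera): "xy" ([column, row] in pixels: a listed point, or the origin of a listed thing).
The state is a dict: "clock": time; "qpos": joint angles; "qd": joint speeds; "joint_efforts": joint torques, N m; "position": TCP position; "tool_rot": TCP orientation; "force": force on the tool from outside, world axes, zero at the start; "moment": the same for the moment, N m; "grip_width": finger opening in m; "finger_force": force on a finger pad.
Only numpy, scipy, OpenCV 4.12 (cv2) and the standard library are available. Lean on these libraries where they do the work, as an engineer would, in place of code of your own. Each camera call takes 0.05 s, during which the arm holds its last target. There are 200 camera calls.

## Working session

There is one attempt and no reset: what is moved stays moved. The work goes in short steps, Python scripts to look and compute and a shell command to move; the robot and the scene stay as the last step left them, time stands still between calls to the robot, and variables do not carry over. Pictures are saved under pics/ and viewed, at most 10 in all, crops included, and the job is handed in when it is done.

```bash
mkdir -p pics
cat > h.py <<'E'
import numpy as np,cv2
from workcell import telemetry, grab_frame, calibration, bot, outline_of, landmark_of
def ray(cam,uv,z=0.,shape=(420,560)):
    c=calibration(cam);f=210/np.tan(np.radians(c["fovy"])/2);T=np.array(c["pose"])
    d=T[:3,:3]@np.array([(uv[0]-c["cx"])/f,(uv[1]-c["cy"])/f,1]);o=T[:3,3]
    return o+d*(z-o[2])/d[2]
def proj(cam,p):
    c=calibration(cam);f=210/np.tan(np.radians(c["fovy"])/2);T=np.array(c["pose"])
    q=T[:3,:3].T@(np.array(p)-T[:3,3]);return [c["cx"]+f*q[0]/q[2],c["cy"]+f*q[1]/q[2]]
E
python3 - <<'E'
from h import *
np.set_printoptions(precision=3,suppress=True)
ims=[]
for n in("scene","top"):
    im=grab_frame(n);cv2.imwrite(f"pics/{n}0.png",im[:,:,::-1])
    c=calibration(n);print(n,c["fovy"],c["cx"],c["cy"],np.array(c["pose"])[:3])
    for l in("tray","tray_lower_edge","corner_stop","movement_holder","loupe","ring_holder","pith_pot","oil_pot_1","setting_gauge_2"):
        r=landmark_of(l,n)
        print(l,[(np.round(a["xy"],1),round(a["score"],2),ray(n,a["xy"])[:2]) for a in r[:2]])
    r=outline_of("tray",n);print([(x["rect"],x["score"]) for x in r[:2]])
print(telemetry.observe())
E
```

```text
scene 42.59363269233575 269.4056998465089 210.87424387898764 [[ 1.     0.02   0.     0.593]
 [ 0.017 -0.869  0.494 -0.795]
 [ 0.01  -0.494 -0.869  1.437]]
tray [(array([240.1, 168.7]), 0.55, array([0.497, 0.176]))]
tray_lower_edge [(array([239.7, 183. ]), 0.82, array([0.498, 0.122]))]
corner_stop [(array([301. , 237.4]), 0.57, array([ 0.689, -0.066]))]
movement_holder [(array([236.7, 272.2]), 0.78, array([ 0.503, -0.183]))]
loupe [(array([280. , 275.2]), 0.52, array([ 0.628, -0.189]))]
ring_holder [(array([241.1,  99.2]), 0.51, array([0.487, 0.467]))]
pith_pot []
oil_pot_1 [(array([274., 373.]), 0.56, array([ 0.614, -0.466]))]
setting_gauge_2 [(array([270.7, 321. ]), 0.76, array([ 0.603, -0.326])), (array([277. , 372.2]), 0.47, array([ 0.622, -0.464]))]
[([234.0, 124.0, 240.2, 220.1], 0.76)]
top 47.472771240541 284.52516268601033 200.0617123072996 [[ 0.055 -0.974  0.218  0.289]
 [-0.998 -0.053  0.016 -0.024]
 [-0.004 -0.219 -0.976  1.397]]
tray [(array([237.3, 227.9]), 0.73, array([0.509, 0.134]))]
tray_lower_edge [(array([240.4, 230.4]), 0.93, array([0.502, 0.124]))]
corner_stop [(a
[... 392 characters left out ...]
, 205.1]), 0.63, array([ 0.603, -0.315]))]
oil_pot_1 [(array([438.1, 204.1]), 0.38, array([ 0.614, -0.46 ]))]
setting_gauge_2 [(array([392.1, 203.4]), 0.75, array([ 0.609, -0.323]))]
[([179.0, 227.0, 289.3, 238.4], 0.91)]
{'clock': 1.1, 'qpos': array([ 1.04 ,  0.521, -0.036,  1.599,  0.021,  1.021, -0.113]), 'qd': array([ 0.001,  0.   , -0.001, -0.001, -0.001,  0.001, -0.   ]), 'joint_efforts': array([  0.001, -92.687,   1.978, -37.027,   0.018,   0.002,   0.   ]), 'position': array([ 0.278, -0.56 ,  0.231]), 'tool_rot': array([-3.142, -0.   ,  0.461]), 'force': array([-0.281,  0.089,  0.267]), 'moment': array([ 0.042, -0.034,  0.   ]), 'finger_force': 0.0, 'grip_width': 0.08543974597323174}
```

View pics/top0.png

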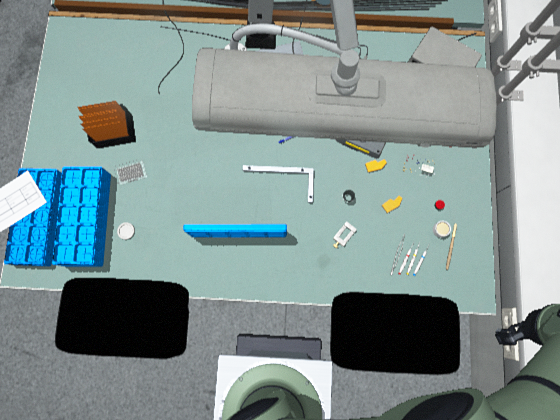

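View pics/scene0.png

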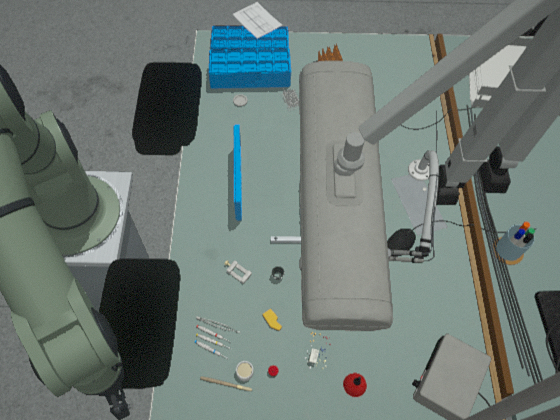

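Run:
```python
from h import *
np.set_printoptions(precision=4,suppress=True)
im=cv2.imread("pics/top0.png")
cv2.imwrite("pics/crop1.png",cv2.resize(im[150:260,165:365],None,fx=4,fy=4,interpolation=cv2.INTER_CUBIC))
# lamp triangulation
def r(cam,uv):
    o=np.array(calibration(cam)["pose"])[:3,3];p=ray(cam,uv);d=p-o;return o,d/np.linalg.norm(d)
for a,b in(((195,130),(303,66)),((494,136),(303,322))):
    o1,d1=r("top",a);o2,d2=r("scene",b)
    A=np.stack([d1,-d2],1);s=np.linalg.lstsq(A,o2-o1,rcond=None)[0]
    print("lamp",o1+s[0]*d1,o2+s[1]*d2)
hsv=cv2.cvtColor(im,cv2.COLOR_BGR2HSV)
m=cv2.inRange(hsv,(95,120,60),(125,255,255));m[:,:170]=0;m[:215]=0;m[250:]=0;m[:,300:]=0
for c in (183,190,210,230,250,270,284,287):
    v=np.where(m[:,c])[0]
    if len(v):print(c,v.min(),v.max(),ray("top",(c,v.min()),.116),ray("top",(c,v.max()+.5),0.))
```

```text
lamp [0.6512 0.1937 0.4231] [0.6711 0.2013 0.4322]
lamp [ 0.6762 -0.4549  0.4131] [ 0.6636 -0.4603  0.4105]
183 225 229 [0.4909 0.2686 0.116 ] [0.4958 0.2937 0.    ]
190 224 235 [0.4947 0.2498 0.116 ] [0.4791 0.2713 0.    ]
210 224 236 [0.4977 0.1955 0.116 ] [0.4793 0.212  0.    ]
230 224 237 [0.5006 0.1411 0.116 ] [0.4796 0.1528 0.    ]
250 224 237 [0.5036 0.0868 0.116 ] [0.4828 0.0939 0.    ]
270 224 237 [0.5066 0.0324 0.116 ] [0.4861 0.0351 0.    ]
284 224 236 [ 0.5087 -0.0056  0.116 ] [ 0.4913 -0.006   0.    ]
```

View pics/crop1.png

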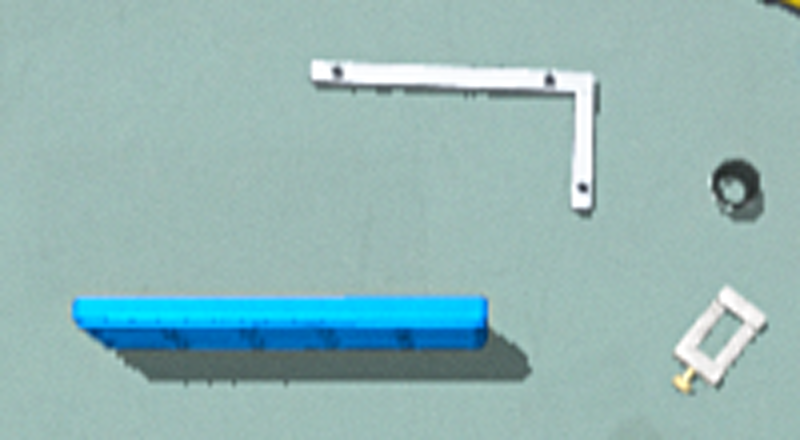

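```bash
python3 - <<'E'
from h import *
np.set_printoptions(precision=4,suppress=True)
c=ray("top",(308.5,173.7));
for uv in((243.2,171.2),(308,202)):
    p=ray("top",uv);d=p-c;print(c,p,np.linalg.norm(d),np.arctan2(d[1],d[0]))
for uv in((183.5,224.3),(286.5,224.3)):print(ray("top",uv,.116))
for uv in((187,234.5),(286,237.5)):print(ray("top",uv,0.05))
E
python3 -m inch '[[0,0,0,0,0,0.14,0],[0,0,0,0,0,0.14,0],[0,0,0,0,0,0.12,0],[0.03,-0.04,0,0,0,0,0],[0.03,-0.04,0,0,0,0,0]]'
```

```text
[ 0.6871 -0.0696  0.    ] [0.6843 0.129  0.    ] 0.19860733942718556 1.585312765041694
[ 0.6871 -0.0696  0.    ] [ 0.5992 -0.072   0.    ] 0.08799107785999649 -3.1142436104683955
[0.4929 0.2674 0.116 ]
[ 0.5082 -0.0124  0.116 ]
[0.4746 0.2695 0.05  ]
[ 0.4815 -0.0125  0.05  ]
clock: 1.6
position: [0.3328, -0.4757, 0.231]
tool_rot: [3.142, 0.0, 0.058]
force: [1.1, 0.2, -0.1]
grip_width: 0.0854
finger_force: 0.0
```

```bash
python3 -m inch '[[0.02,-0.048,0,0,0,0,0],[0.02,-0.048,0,0,0,0,0],[0.02,-0.048,0,0,0,0,0],[0.02,-0.048,0,0,0,0,0],[0.02,-0.048,0,0,0,0,0]]'
python3 -m inch '[[0,-0.048,0,0,0,0,0],[0,-0.048,0,0,0,0,0],[0,-0.048,0,0,0,0,0],[0,-0.048,0,0,0,0,0],[0,-0.048,0,0,0,0,0]]'
python3 -m inch '[[0,-0.04,0,0,0,0,0],[0,-0.04,0,0,0,0,0],[0,-0.03,0.03,0,0,0,0],[0,0,0.04,0,0,0,0],[0,0,0.04,0,0,0,0]]'
```

```text
clock: 2.1
position: [0.4152, -0.2383, 0.2316]
tool_rot: [3.141, -0.001, 0.061]
force: [1.6, -0.6, 0.5]
grip_width: 0.0856
finger_force: 0.0
clock: 2.6
position: [0.3999, 0.0012, 0.2316]
tool_rot: [3.141, -0.001, 0.061]
force: [1.9, 0.5, -0.4]
grip_width: 0.0854
finger_force: 0.0
clock: 3.1
position: [0.3938, 0.1103, 0.1205]
tool_rot: [-3.141, -0.002, 0.063]
force: [1.8, -0.3, -1.5]
grip_width: 0.0854
finger_force: 0.0
```

```bash
python3 -m inch '[[0,-0.015,0.02,0,0,0,0],[0.02,0,0.025,0,0,0,0],[0.02,0,0,0,0,0,0],[0.02,0,0,0,0,0,0],[0.01,0,0,0,0,0,0]]'
python3 -m inch '[[0.005,0,0,0,0,0,0],[0.005,0,0,0,0,0,0],[0.005,0,0,0,0,0,0],[0.005,0,0,0,0,0,0],[0.005,0,0,0,0,0,0]]'
python3 - <<'E'
from h import *
im=grab_frame("scene");cv2.imwrite("pics/s1.png",cv2.resize(im[90:260,180:340,::-1],None,fx=3,fy=3))
E
```

```text
clock: 3.6
position: [0.464, 0.1286, 0.0762]
tool_rot: [-3.141, -0.001, 0.06]
force: [-0.2, -0.7, 0.7]
grip_width: 0.0851
finger_force: 0.0
clock: 4.1
position: [0.4878, 0.13, 0.0764]
tool_rot: [-3.142, -0.0, 0.061]
force: [0.1, -0.1, -0.5]
grip_width: 0.0854
finger_force: 0.0
```

View pics/s1.png

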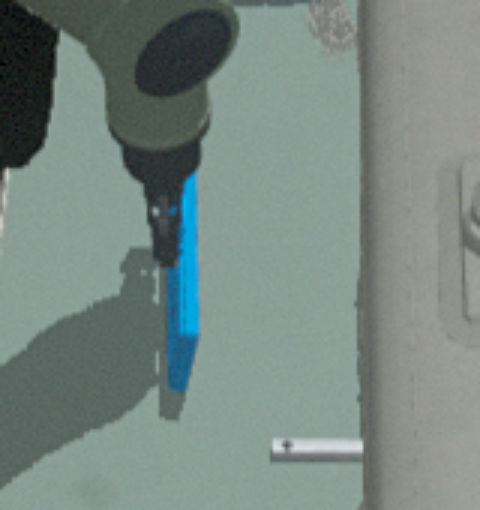

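The picture shows the fingers against the tray, its upper edge (crop 190,250) leaning away from the robot; it is tipping the right way. I keep pushing.

```bash
python3 -m inch '[[0.006,0,0,0,0,0,0],[0.006,0,0,0,0,0,0],[0.006,0,0,0,0,0,0],[0.006,0,0,0,0,0,0],[0.003,0,0,0,0,0,0]]'
python3 -m inch '[[0,0,0,0,0,0,0],[0,0,0,0,0,0,0],[0,0,0,0,0,0,0],[0,0,0,0,0,0,0],[0,0,0,0,0,0,0]]'
python3 - <<'E'
from h import *
im=grab_frame("scene");cv2.imwrite("pics/s2.png",cv2.resize(im[90:260,180:340,::-1],None,fx=3,fy=3))
for l in("tray","tray_lower_edge"):
  for r in landmark_of(l,"scene")[:1]:print(l,r["score"],ray("scene",r["xy"]))
E
```

```text
clock: 4.65
position: [0.5151, 0.1316, 0.0763]
tool_rot: [-3.141, -0.0, 0.061]
force: [-0.4, 0.3, 0.1]
grip_width: 0.0851
finger_force: 0.0
clock: 5.15
position: [0.5144, 0.1316, 0.0763]
tool_rot: [-3.142, -0.0, 0.061]
force: [-0.0, 0.6, -0.5]
grip_width: 0.0853
finger_force: 0.0
tray 0.55 [ 5.62412988e-01  1.30458024e-01 -2.22044605e-16]
tray_lower_edge 0.58 [ 4.91559191e-01  1.34786921e-01 -2.22044605e-16]
```

View pics/s2.png

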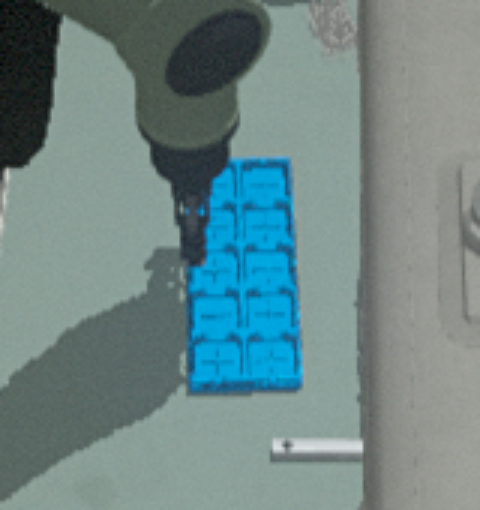

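```bash
python3 -m inch '[[-0.03,0,0,0,0,0.02,0],[-0.03,0,0,0,0,0.02,0],[-0.005,0.002,0.03,0,0,0,0],[0,0,0.03,0,0,0,0],[0,0,0.02,0,0,0,0]]'
python3 -m inch '[[0,0,0.002,0,0,0,0],[0.005,0,0,0,0,0,0],[0.01,0,0,0,0,0,0]]'
```

```text
clock: 5.8
position: [0.4492, 0.1264, -0.005]
tool_rot: [3.142, 0.0, 0.021]
force: [0.9, 0.4, -0.3]
grip_width: 0.0852
finger_force: 0.0
clock: 6.1
position: [0.4653, 0.127, -0.0047]
tool_rot: [-3.141, -0.001, 0.021]
force: [0.0, 0.6, 0.6]
grip_width: 0.0854
finger_force: 0.0
```

```bash
python3 -m inch '[[0.01,0,0.001,0,0,0,0],[0.01,0,0,0,0,0,0],[0.01,0,0,0,0,0,0],[0.01,0,0,0,0,0,0],[0.01,0,0,0,0,0,0]]'
python3 -m inch '[[0.01,0,0,0,0,0,0],[0.008,0,0,0,0,0,0],[0.005,0,0,0,0,0,0],[0.002,0,0,0,0,0,0],[0,0,0,0,0,0,0]]'
cat > look.py <<'E'
import sys
from h import *
np.set_printoptions(precision=4,suppress=True)
im=grab_frame("top")
m=cv2.inRange(cv2.cvtColor(im,cv2.COLOR_RGB2HSV),(95,120,60),(125,255,255))
m[:,:150]=0;m[:140]=0;m[265:]=0;m[:,330:]=0
ys,xs=np.where(m);print(cv2.boundingRect(m))
# right end edge (z=.019 top), far edge
for r in range(ys.min()+3,ys.max()-2,6):
    v=np.where(m[r])[0]
    print(r,v.min(),v.max(),"R",ray("top",(v.max()+.5,r),.019)[:2],"L",ray("top",(v.min()-.5,r),.019)[:2])
for c in range(xs.min()+4,xs.max()-2,12):
    v=np.where(m[:,c])[0];print(c,v.min(),v.max(),"far",ray("top",(c,v.min()-.5),.014)[:2],"near",ray("top",(c,v.max()+.5),.0)[:2])
cv2.imwrite(sys.argv[1],cv2.resize(im[150:260,165:365,::-1],None,fx=4,fy=4,interpolation=cv2.INTER_CUBIC))
E
python3 look.py pics/t1.png
```

```text
clock: 6.6
position: [0.5154, 0.1277, -0.0067]
tool_rot: [3.142, 0.0, 0.021]
force: [-1.6, -0.4, 1.4]
grip_width: 0.0851
finger_force: 0.8
clock: 7.1
position: [0.5397, 0.1283, -0.0067]
tool_rot: [-3.142, -0.0, 0.021]
force: [-0.5, -0.6, 0.6]
grip_width: 0.0856
finger_force: 0.0
(192, 140, 97, 76)Traceback (most recent call last):
  File "look.py", line 11, in <module>
    print(r,v.min(),v.max(),"R",ray("top",(v.max()+.5,r),.019)[:2],"L",ray("top",(v.min()-.5,r),.019)[:2])
            ~~~~~^^
    return umr_minimum(a, axis, None, out, keepdims, initial, where)
ValueError: zero-size array to reduction operation minimum which has no identity
```

```bash
sed -i 's/m\[:140\]=0/m[:155]=0/' look.py; python3 look.py pics/t1.png
```

```text
(192, 175, 97, 42)
178 194 288 R [ 0.6652 -0.0099] L [0.6497 0.2739]
184 253 288 R [ 0.6467 -0.0108] L [0.6408 0.0963]
190 193 287 R [ 0.6281 -0.0089] L [0.6128 0.2733]
196 195 287 R [ 0.6098 -0.0099] L [0.5948 0.2655]
202 192 287 R [ 0.5917 -0.0108] L [0.5762 0.2727]
208 194 287 R [ 0.5736 -0.0118] L [0.5585 0.265 ]
196 175 213 far [0.6623 0.2685] near [0.5459 0.2599]
208 175 177 far [0.6643 0.2324] near [0.6587 0.2342]Traceback (most recent call last):
  File "look.py", line 13, in <module>
    v=np.where(m[:,c])[0];print(c,v.min(),v.max(),"far",ray("top",(c,v.min()-.5),.014)[:2],"near",ray("top",(c,v.max()+.5),.0)[:2])
                                  ~~~~~^^
    return umr_minimum(a, axis, None, out, keepdims, initial, where)
ValueError: zero-size array to reduction operation minimum which has no identity
```

```bash
python3 -m inch '[[-0.02,0,0,0,0,0,0.5],[0,0,-0.04,0,0,0,1],[0,0,-0.04,0,0,0,1],[0,-0.045,0,0,0,0,1],[0,-0.045,0,0,0,0,1]]'
python3 -m inch '[[0,-0.045,0,0,0,0,1],[0.01,-0.045,0,0,0,0,1],[0,-0.005,0,0,0.14,0,1],[0,0,0,0,0.14,0,1],[0,0,0,0,0,0,1]]'
```

```text
clock: 7.7
position: [0.5186, 0.218, 0.0749]
tool_rot: [-3.141, -0.003, 0.018]
force: [0.2, 1.3, -0.1]
grip_width: 0.0124
finger_force: 0.0
clock: 8.2
position: [0.5217, 0.3152, 0.0695]
tool_rot: [3.136, -0.215, 0.028]
force: [-0.5, 0.6, -0.2]
grip_width: -0.0001
finger_force: 0.0
```

```bash
python3 -m inch '[[0,0,0,0,0,0,1],[0.021,0,0.025,0,0,0,1],[0.021,0,0.025,0,0,0,1],[0.021,0,0.025,0,0,0,1],[0,0,0,0,0,0,1]]'
python3 - <<'E'
from h import *
im=grab_frame("scene");cv2.imwrite("pics/s3.png",cv2.resize(im[50:250,180:400,::-1],None,fx=3,fy=3))
E
```

```text
clock: 8.7
position: [0.6053, 0.3111, 0.0076]
tool_rot: [3.137, -0.212, 0.016]
force: [-0.9, -1.2, -0.5]
grip_width: 0.0004
finger_force: 0.0
```

View pics/s3.png

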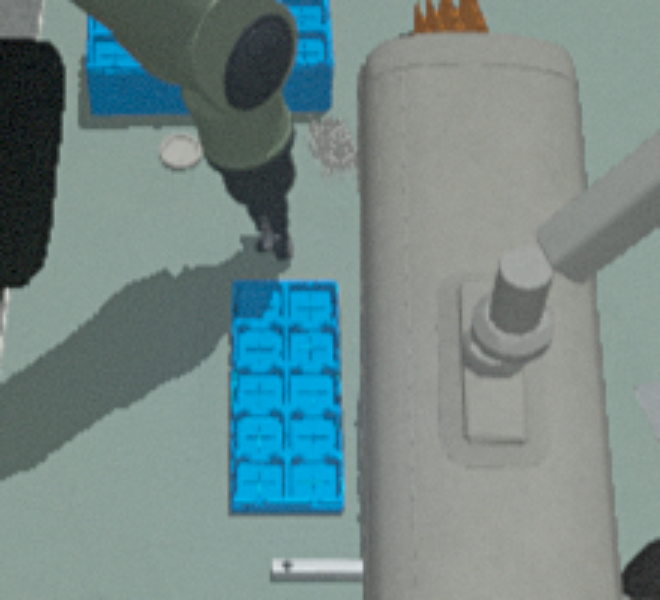

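```bash
python3 -m inch '[[0,0.02,0,0,0,0,1],[0,0.01,0,0,0,0,1],[0,0.01,0,0,0,0,1],[0,0.01,0,0,0,0,1],[0,0.01,0,0,0,0,1]]'
python3 -m inch '[[0,0.008,0,0,0,0,1],[0,0.005,0,0,0,0,1],[0,0.003,0,0,0,0,1],[0,0,0,0,0,0,1]]'
sed -i 's/    v=np.where(m\[:,c\])\[0\];print/    v=np.where(m[:,c])[0]\n    if len(v):print/' look.py; python3 look.py pics/t2.png
```

```text
clock: 9.25
position: [0.6036, 0.254, 0.0108]
tool_rot: [3.138, -0.215, 0.021]
force: [-0.3, 1.8, 1.6]
grip_width: 0.0
finger_force: 1.0
clock: 9.65
position: [0.604, 0.2382, 0.0105]
tool_rot: [3.138, -0.214, 0.021]
force: [-0.1, 0.6, 2.6]
grip_width: 0.0002
finger_force: 1.0
(207, 175, 96, 40)
178 209 302 R [ 0.6674 -0.0516] L [0.6522 0.229 ]
184 208 302 R [ 0.6489 -0.0525] L [0.6336 0.2303]
190 211 302 R [ 0.6305 -0.0534] L [0.6157 0.2198]
196 220 302 R [ 0.6123 -0.0542] L [0.5989 0.1915]
202 207 302 R [ 0.5941 -0.0551] L [0.5786 0.2283]
208 207 302 R [ 0.576  -0.0559] L [0.5606 0.2267]
211 175 213 far [0.6648 0.2234] near [0.5484 0.2152]
223 175 213 far [0.6667 0.1874] near [0.5503 0.1795]
235 175 214 far [0.6687 0.1513] near [0.5492 0.1435]
247 175 213 far [0.6706 0.1153] near [0.5542 0.108 ]
259 176 214 far [0.6695 0.0791] near [0.5531 0.0721]
271 176 213 far [0.6714 0.0431] near [0.5581 0.0366]
283 176 214 far [0.6734 0.0071] near [0.557  0.0007]
295 176 214 far [ 0.6754 -0.0289] near [ 0.559 -0.035]
```

View pics/t2.png

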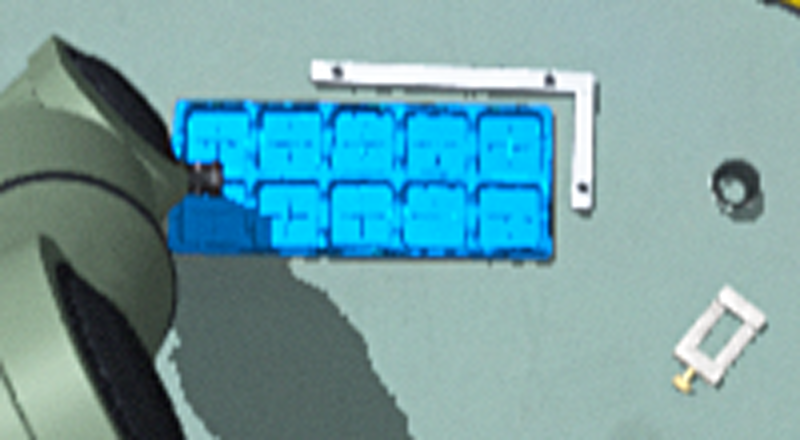

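```bash
python3 -m inch '[[0,0.005,0,0,0,0,1],[0,0.004,0,0,0,0,1],[0,0.003,0,0,0,0,1],[0,0.001,0,0,0,0,1],[0,0,0,0,0,0,1]]'
python3 -m inch '[[0,0.001,0,0,0,0,1],[0,0.001,0,0,0,0,1]]'
python3 -m inch '[[0,0.001,0,0,0,0,1],[0,0.001,0,0,0,0,1]]'
```

```text
clock: 10.2
position: [0.6042, 0.225, 0.0104]
tool_rot: [3.137, -0.214, 0.021]
force: [-0.4, 0.1, 1.4]
grip_width: 0.0001
finger_force: 0.6
clock: 10.4
position: [0.6042, 0.2235, 0.0104]
tool_rot: [3.137, -0.214, 0.021]
force: [-0.7, 2.1, 2.0]
grip_width: 0.0001
finger_force: 1.2
clock: 10.6
position: [0.6042, 0.2227, 0.0106]
tool_rot: [3.139, -0.215, 0.022]
force: [1.0, 11.1, 0.4]
grip_width: 0.0002
finger_force: 3.9
```

```bash
python3 -m inch '[[0,-0.02,0,0,0,0,1],[0,-0.01,-0.04,0,0,0,1],[0,0,-0.05,0,0,0,1],[-0.03,0,0,0,-0.12,0,0.5],[-0.03,0,0,0,-0.095,0,0]]'
python3 -m inch '[[-0.04,0.02,0,0,0,0,0],[-0.04,0.04,0,0,0,0,0],[0,0.045,0,0,0,0,0],[0,0.045,0,0,0,0,0],[0,0,0,0,0,0,0]]'
```

```text
clock: 11.1
position: [0.5249, 0.2503, 0.0908]
tool_rot: [3.139, 0.003, 0.021]
force: [-0.2, -1.4, -0.8]
grip_width: 0.0279
finger_force: 0.0
clock: 11.6
position: [0.4525, 0.097, 0.0897]
tool_rot: [3.135, 0.002, 0.013]
force: [-0.0, 1.9, 0.4]
grip_width: 0.0852
finger_force: 0.0
```

```bash
python3 -m inch '[[0,0.02,0.045,0,0,0,0],[0,0,0.045,0,0,0,0],[0.03,0,0.005,0,0,0,0],[0.03,0,0,0,0,0,0],[0.01,0,0,0,0,0,0]]'
python3 -m inch '[[0.01,0,0.001,0,0,0,0],[0.008,0,0,0,0,0,0],[0.006,0,0,0,0,0,0],[0.004,0,0,0,0,0,0],[0,0,0,0,0,0,0]]'
```

```text
clock: 12.1
position: [0.5255, 0.0843, -0.0057]
tool_rot: [3.138, 0.0, 0.02]
force: [0.7, 0.0, 0.1]
grip_width: 0.0853
finger_force: 0.0
clock: 12.6
position: [0.5514, 0.0849, -0.0062]
tool_rot: [3.138, 0.001, 0.02]
force: [-0.2, -0.5, 0.2]
grip_width: 0.0853
finger_force: 0.0
```

```bash
python3 -m inch '[[0.002,0,0,0,0,0,0],[0.002,0,0,0,0,0,0],[0.001,0,0,0,0,0,0]]'
python3 -m inch '[[0.001,0,0,0,0,0,0],[0.001,0,0,0,0,0,0]]'
python3 -m inch '[[0.001,0,0,0,0,0,0],[0.001,0,0,0,0,0,0]]'
```

```text
clock: 12.9
position: [0.5563, 0.0849, -0.0062]
tool_rot: [3.137, 0.001, 0.02]
force: [-1.0, -0.2, 1.0]
grip_width: 0.0852
finger_force: 0.5
clock: 13.1
position: [0.5581, 0.085, -0.0063]
tool_rot: [3.137, 0.001, 0.02]
force: [-3.0, 1.5, 1.8]
grip_width: 0.0854
finger_force: 1.9
clock: 13.3
position: [0.5587, 0.0852, -0.0065]
tool_rot: [3.137, 0.004, 0.02]
force: [-13.3, 2.5, 9.0]
grip_width: 0.0857
finger_force: 7.1
```

Firm contact. I back off and look.

```bash
python3 -m inch '[[-0.02,0,0,0,0,0,0],[-0.05,0,0,0,0,0,0],[-0.04,0,-0.04,0,0,0,0],[0,0,-0.05,0,0,0,0],[0,0,0,0,0,0,0]]'
python3 look.py pics/t3.png
```

```text
clock: 13.8
position: [0.4569, 0.0838, 0.084]
tool_rot: [3.139, -0.006, 0.021]
force: [0.6, -0.9, -1.3]
grip_width: 0.0851
finger_force: 0.0
(212, 169, 97, 42)
172 214 297 R [ 0.6852 -0.0358] L [0.6716 0.2157]
178 215 307 R [ 0.6682 -0.0665] L [0.6532 0.2111]
184 213 307 R [ 0.6497 -0.0674] L [0.6344 0.2155]
190 213 307 R [ 0.6314 -0.0682] L [0.616  0.2138]
196 212 307 R [ 0.6131 -0.069 ] L [0.5976 0.2152]
202 212 307 R [ 0.5949 -0.0698] L [0.5794 0.2136]
216 169 206 far [0.6843 0.21  ] near [0.5704 0.2022]
228 170 201 far [0.6831 0.1736] near [0.5877 0.1675]
240 170 196 far [0.6851 0.1375] near [0.605  0.1328]
252 171 190 far [0.6839 0.1012] near [0.6254 0.0981]
264 171 206 far [0.6859 0.0651] near [0.5783 0.0588]
276 172 209 far [0.6847 0.0288] near [0.5711 0.0224]
288 172 210 far [ 0.6867 -0.0072] near [ 0.57   -0.0135]
300 173 210 far [ 0.6855 -0.0434] near [ 0.5719 -0.0493]
```

View pics/t3.png

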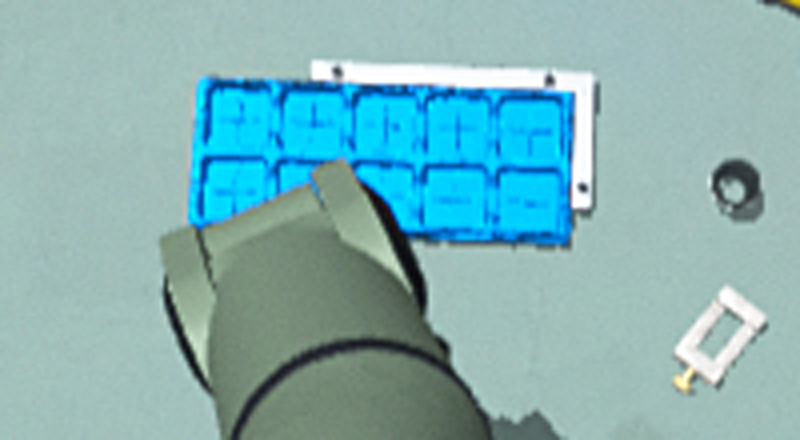

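```bash
python3 -c "
from workcell import bot
print(bot.job_done())"
```

```text
the job is handed in; nothing more can be done
None
```

The tray was pushed over pockets-up and pushed home into the corner stop. The last picture shows its far side on the long bar and its right end within about 3 mm of the short bar. The arm was clear, nothing else was touched, and the job is handed in; the judge's result was not shown.

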